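Find a pipe-roller cap's blind hole and present it hole-up

ROBOT

A 6-joint arm with a two-finger parallel gripper is mounted at the origin on the work surface. World frame = base frame: x ahead of the robot, y to its left, z up, the work surface at z = 0. Lengths are in m, angles in rad, forces in N, time in s.
With the tool pointing down it reaches from about 0.3 to 0.775 m from the base axis. Payload 14.6 kg.
Tool frame: the origin (TCP) lies on the centre line of the jaws, within the pads' length; the fingertips stand 25 mm ahead of it and the grasp point (between the pads) lies 6 mm ahead of it; z points along the fingers, x is the direction in which the jaws open and shut, and the axes are right-handed (so a half turn about z gives the same grasp; the last joint's range is limited). The gripper opens to 85 mm and grips with 20 to 120 N. Pads are 22 mm wide; open, the fingers measure 114 mm over their backs; the gripper's body (76 mm by 85 mm) begins 54 mm behind the grasp point. The pads swing forward as they close: fully open they stand 13 mm farther back than shut.
Start: joints at [-1.193, 0.3, 1.521, -0, 1.321, -0.067], TCP at [0.237, -0.496, 0.256] pointing down, gripper open.
Joint ranges: [-3.03, 3.03], [-0.79, 2.21], [0.23, 2.52], [-1.04, 4.18], [0, 3.07], [-2.55, 2.55]. Speed limits (rad/s): [2.22, 2.22, 2.57, 3.14, 3.14, 3.14].

INTERFACE

Orientations are given as a rotation vector (axis times angle).
In Python, from rig import * gives the robot as it stands. Calls block until the motion is done:
- move_ptp(position, orientation): joint-space move of the TCP to a pose.
- servo_line(position, rot=None, vel=0.15, guard=None): straight line of the TCP; rot=None keeps the orientation; vel is the mean speed in m/s. With guard (N) it stops when the force on the tool has changed by that much, and returns True; else False.
- movej(angles): joint-space move.
- set_gripper(opening, f_grip=None): opening from 0.0 (shut) to 1.0 (fully open); f_grip is the grip in N (None keeps the last); returns when the fingers have stopped.
- wait(seconds).
- solve_ik(position, orientation): joint angles nearest the present ones, or None.
- sense(): the state.
- capture(name): name is "scene" or "top" or "wrist"; returns the picture (384x512x3 uint8, red, green, blue); there is no depth.
- camera_model(name): a dict with "fovy" (degrees; the focal length in pixels is half the picture's height over the tangent of half this angle, whatever the lens; pixels are square), "cx", "cy" (the principal point, pixels), "position" and "attitude" of the camera in the world; the wrist camera has in their place "tool_from_camera" (4x4, takes a point from camera to tool coordinates, whose origin is the TCP and whose axes are the tool frame's). Camera axes: x right, y up, looking along -z (the intrinsics and any distortion apply to the point x, -y, -z); pixel columns grow to the right and rows downward; lengths in m; the calibration is good to about 2 mm. The wrist camera is an equidistant fisheye: a pixel r from the principal point sees the ray r / f radians off the axis. A picture is of the moment at which its call begins: read the wrist's pose just before it. camera_model takes no time and is no camera call.
A pose or a line that the arm cannot do raises IKError and nothing moves.
- close_job(): hands the job in, once; it reports no verdict.
The state is a dict: "t": time; "joints": joint angles; "dq": joint speeds; "joint_torque": joint torques, N m; "position": TCP position; "tool_rot": TCP orientation; "contact_force": force on the tool from outside, world axes, zero at the start; "ft_torque": the same for the moment, N m; "finger_gap": opening from 0.0 (shut) to 1.0 (fully open).
Only numpy, scipy, OpenCV 4.12 (cv2) and the standard library are available. Lean on these libraries where they do the work, as an engineer would, in place of code of your own. Each camera call takes 0.05 s, during which the arm holds its last target.

TASK

Take the bearing cap out of the yellow-framed pocket and find its blind end hole by trying its ends on the brass gauge pins until a pin slips at least halfway into the hole. Then turn the cap so that the hole points straight up and finish still holding it in the gripper, steady and at least 20 cm above the bench, clear of the gauge. You may set it down on the bench on the way to change your grip; leave the other caps and everything else where they are.

Things in the scene. Friction and masses are not known exactly. Their poses are not given: they have to be found in the camera images.
- cap1: aluminium bearing cap, square bar 36 x 36 mm, 46 mm long, 0.14 kg, lying on its side in a tray pocket (underside 3 mm above the bench). Origin at its middle, x along its length, z up at the start. One end has a centred round blind hole 20 mm wide, 28 mm deep, the other is plain; whether the hole is at +x or -x is not told: feel on the gauge or look. All four caps look alike
- cap2: another cap, outwardly the same as cap1 with the same frame; its hole may be at +x or at -x. Which cap lies in which pocket changes
- cap3: another cap, outwardly the same as cap1 with the same frame; its hole may be at +x or at -x. Which cap lies in which pocket changes
- cap4: another cap, outwardly the same as cap1 with the same frame; its hole may be at +x or at -x. Which cap lies in which pocket changes
- frame_yellow: fixed thin yellow frame (52 x 62 mm, top 12 mm above the bench) round one tray pocket: it marks the cap that is wanted. Origin at that pocket's centre, 10 mm above the bench; the cap in it lies along its y. The other pockets have grey frames of the same size
- tray: fixed dark wooden tray 174 x 170 mm, 10 mm high, origin under its middle; four pockets 40 x 50 mm (long way along its y), 7 mm deep, centred at x +-48 mm, y +-42 mm
- gauge: fixed double-ended hole gauge: green foot 70 x 50 x 12 mm, dark post 22 mm (x) by 20 mm (y) rising to 125 mm, and from it two level brass pins, one along +y and one along -y, each 10 mm thick and 32 mm long, their axis 110 mm above the bench. Origin under its middle, on the bench
- pin_left (a point): tip of the gauge pin that points along the gauge's +y, on its axis
- pin_right (a point): tip of the gauge pin that points along the gauge's -y, on its axis
- wax_jar: closed amber glass jar, 64 mm across and 70 mm high, origin under its middle; a bystander
- paddle: wooden paddle lying flat, 260 mm long along its x, 70 mm wide blade, 12 mm thick, origin under its middle; a bystander
- wrench: steel wrench lying flat along its x; a bystander
- mould: small dark wooden bowl-shaped mould, 90 mm across and 60 mm high, origin under its middle; a bystander
Not all that is in view belongs to the job. What is shaped like the gauge but orange is not meant. Leave any brown look-alike of the cap1 alone.

How it is judged:
By the outcome, as a careful person would: the job done as asked, in the order asked, and still so for the second after the job is handed in, while the arm keeps its last pose, push and grip.
It also fails if it takes over 61 s, if anything falls off the work surface, if the arm or the gripper's body presses on something with over 40 N, if the wrist force passes 120 N, or if a joint passes its speed limit or range.

## Working session

There is one attempt and no reset: what is moved stays moved. The work goes in short steps, each a Python script; the robot and the scene stay as the last script left them, time stands still between calls to the robot, and variables do not carry over. Pictures are saved under pics/ and viewed, and the job is handed in when it is done.

```bash
ls; mkdir -p pics; python3 - <<'E'
from rig import *
import cv2
s=sense();print(s)
for n in("scene","top","wrist"):
    im=capture(n);cv2.imwrite(f"pics/{n}0.png",im[:,:,::-1]);print(n,camera_model(n))
E
```

```text
pics
{'t': 0.0, 'joints': array([-1.19262577e+00,  3.00520263e-01,  1.52161465e+00,  2.69017697e-06,
        1.32068591e+00, -6.65847717e-02]), 'dq': array([-0.00042   ,  0.00043689,  0.00010385, -0.00183027,  0.00163956,
       -0.00016365]), 'joint_torque': array([-5.66904673e-04, -5.43498480e+01, -3.61791980e+01, -8.57873124e-05,
        4.05232058e-03, -1.42517081e-05]), 'position': array([ 0.23655736, -0.49629377,  0.25568012]), 'tool_rot': array([-2.65606356e+00,  1.67641636e+00,  1.55652710e-03]), 'contact_force': array([-0.49454655,  0.14150943, -0.53343791]), 'ft_torque': array([ 0.03728168, -0.00095327, -0.01555981]), 'finger_gap': 0.9988017870592809}
scene {'fovy': 55.21348440996291, 'cx': 256.5321100497361, 'cy': 182.64009974968758, 'position': array([1.18229939, 0.27925585, 1.05363266]), 'attitude': array([0.37027292, 0.61031189, 1.96832722])}
top {'fovy': 50.19022242769842, 'cx': 253.55178389268852, 'cy': 192.17314879458854, 'position': array([ 0.2661423 , -0.03319947,  1.51072383]), 'attitude': array([ 0.18239769, -0.17862017, -1.58305475])}
wrist {'fovy': 65.70646984690485, 'cx': 255.52020810194895, 'cy': 189.58262008875718, 'tool_from_camera': array([[ 9.99999703e-01,  7.26123650e-04, -2.57633206e-04,
         8.78336225e-04],
       [ 6.02467897e-04, -9.45370212e-01, -3.25998160e-01,
        -8.30070412e-02],
       [-4.80273732e-04,  3.25997908e-01, -9.45370368e-01,
        -1.17943680e-01],
       [ 0.00000000e+00,  0.00000000e+00,  0.00000000e+00,
         1.00000000e+00]])}
```

View pics/scene0.png

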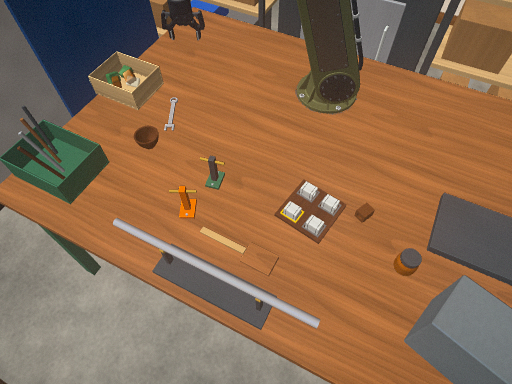

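View pics/top0.png

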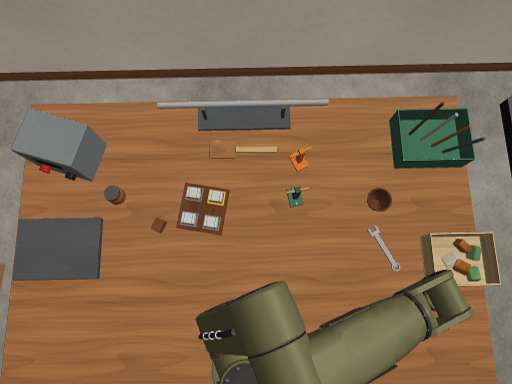

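View pics/wrist0.png

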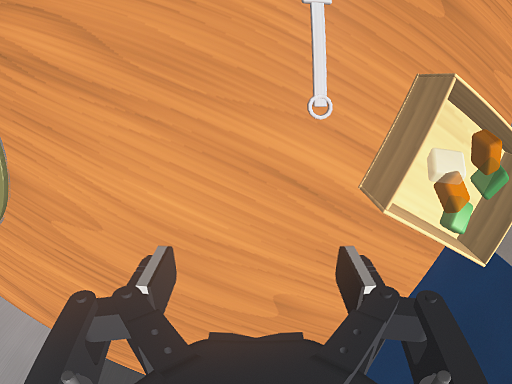

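Scene view: the tray is at about (311,210), with the yellow frame at (292,211). The green-foot gauge is at (213,172) and the orange decoy at (186,202). A brown look-alike cap sits at (364,212). In the top view the yellow pocket is at (216,197) and the green gauge at (295,196). Next I'll enlarge these and measure.

```bash
cat > h.py <<'E'
from rig import *
import numpy as np, cv2
from scipy.spatial.transform import Rotation as R
def ray(n,u,v,s=None):
    m=camera_model(n);f=192/np.tan(np.radians(m['fovy']/2))
    x=(u-m['cx'])/f;y=(v-m['cy'])/f
    if n=='wrist':
        r=np.hypot(x,y);k=np.sin(r)/r if r>1e-9 else 1
        d=np.array([x*k,-y*k,-np.cos(r)])
        T=m['tool_from_camera'];Rt=R.from_rotvec(s['tool_rot']).as_matrix()
        return Rt@T[:3,3]+s['position'],Rt@T[:3,:3]@d
    d=np.array([x,-y,-1.]);return m['position'],R.from_rotvec(m['attitude']).as_matrix()@(d/np.linalg.norm(d))
def onz(n,u,v,z,s=None):
    o,d=ray(n,u,v,s);return o+d*(z-o[2])/d[2]
def proj(n,p,s=None):
    m=camera_model(n);f=192/np.tan(np.radians(m['fovy']/2));p=np.asarray(p,float)
    if n=='wrist':
        T=m['tool_from_camera'];q=R.from_rotvec(s['tool_rot']).as_matrix().T@(p-s['position'])
        c=T[:3,:3].T@(q-T[:3,3])
    else: c=R.from_rotvec(m['attitude']).as_matrix().T@(p-m['position'])
    x,y,z=c[0],-c[1],-c[2]
    if n=='wrist':
        r=np.hypot(x,y);t=np.arctan2(r,z);return m['cx']+f*t*x/r,m['cy']+f*t*y/r
    return m['cx']+f*x/z,m['cy']+f*y/z
def tri(a,b):
    (o1,d1),(o2,d2)=a,b
    A=np.stack([d1,-d2],1);t=np.linalg.lstsq(A,o2-o1,rcond=None)[0]
    p,q=o1+d1*t[0],o2+d2*t[1];return (p+q)/2,np.linalg.norm(p-q)
E
python3 - <<'E'
from h import *
for n,b in(("top",(170,140,330,240)),("scene",(170,140,330,245))):
    im=cv2.imread(f"pics/{n}0.png");x0,y0,x1,y1=b
    cv2.imwrite(f"pics/{n}0c.png",cv2.resize(im[y0:y1,x0:x1],None,fx=5,fy=5,interpolation=cv2.INTER_CUBIC))
    hsv=cv2.cvtColor(im,cv2.COLOR_BGR2HSV)
    for nm,lo,hi in(("yel",(24,170,120),(33,255,255)),("green",(60,80,40),(90,255,200))):
        mk=cv2.inRange(hsv,lo,hi);k,l,st,c=cv2.connectedComponentsWithStats(mk)
        for i in range(1,k):
            if st[i,4]>8 : print(n,nm,st[i],c[i].round(1),onz(n,*c[i],.012).round(4))
E
```

```text
top green [ 390  109   85   59 3790] [429.4 139. ] [ 0.8131 -0.7161  0.012 ]
top green [288 192  15  15 114] [294.8 200. ] [ 0.5829 -0.1864  0.012 ]
scene yel [281 210  23  13  33] [291.7 215.8] [0.6141 0.1145 0.012 ]
scene green [123  66   8   5  13] [125.8  67.7] [ 0.2637 -0.8328  0.012 ]
scene green [106  74   3   5  12] [107.1  75.7] [ 0.3421 -0.8713  0.012 ]
scene green [   0  120   99   81 2380] [ 51.7 158.6] [ 0.7885 -0.7526  0.012 ]
scene green [ 33 127  11  13  19] [ 37.9 132.7] [ 0.7185 -0.8911  0.012 ]
scene green [ 28 149   5   5  10] [ 29.9 150.9] [ 0.7976 -0.8502  0.012 ]
scene green [218 172   6  10  25] [220.2 175.9] [ 0.5808 -0.1715  0.012 ]
```

```bash
ls pics
```

```text
scene0.png
scene0c.png
top0.png
top0c.png
wrist0.png
```

View pics/top0c.png

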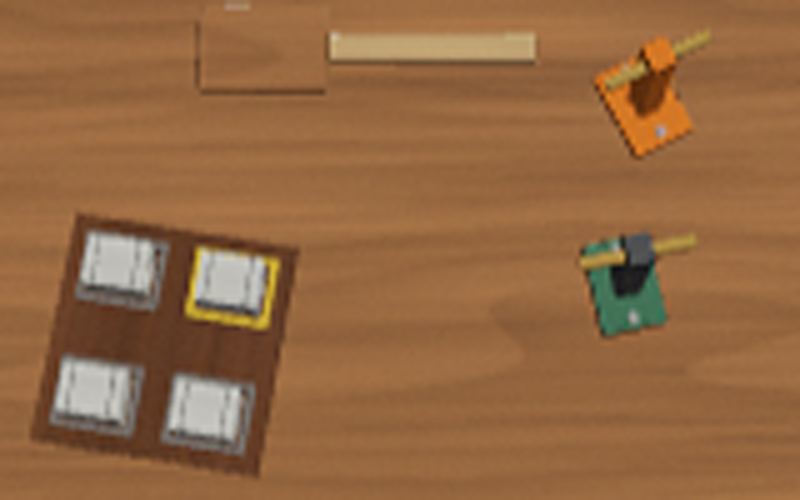

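View pics/scene0c.png

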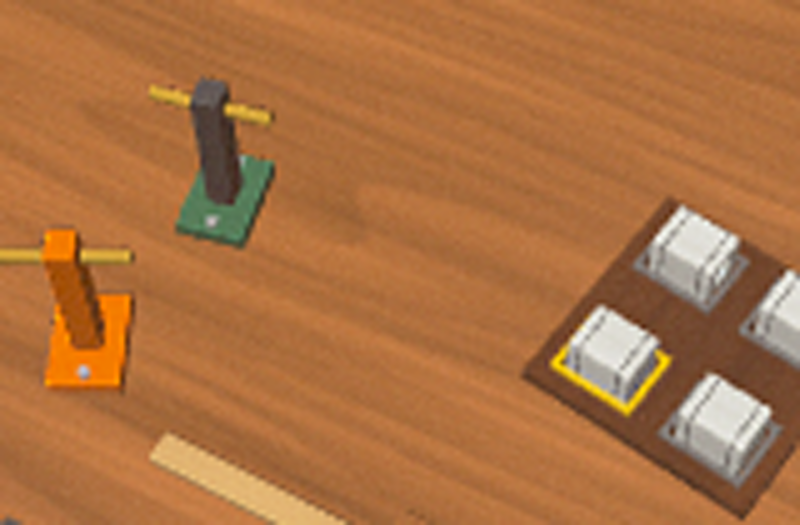

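Two objects look like the gauge. The green-foot one at top (294,196) fits, and the orange one at top (300,158) is excluded. Of the four caps, only the one at top (216,197) is in the yellow frame, and the crops confirm that. I'll take one closer wrist picture from between the tray and the gauge.

```bash
python3 - <<'E'
from h import *
M=np.array([[0,1,0],[1,0,0],[0,0,-1.]])
rv=R.from_matrix(M).as_rotvec()
p=[0.58,-0.02,0.21]
q=solve_ik(p,rv);print(q)
move_ptp(p,rv)
s=sense();im=capture("wrist");print(s['t'],s['position'],s['tool_rot'])
cv2.imwrite("pics/w1.png",im[:,:,::-1]);np.savez("w1.npz",position=s['position'],tool_rot=s['tool_rot'])
E
```

```text
[-9.75769463e-02  4.06879213e-01  1.48726049e+00 -4.44089210e-16
  1.24745295e+00 -1.66837327e+00]
2.2667 [ 0.57998194 -0.02071265  0.21008459] [2.22316944e+00 2.21950398e+00 6.26112976e-05]
```

View pics/w1.png

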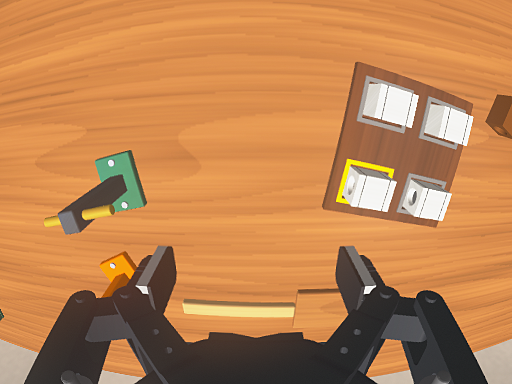

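The wrist view shows the yellow pocket at (368,187), and its cap seems to have a hole in the face at about (350,186), towards the gauge. The green gauge's pins are at (50,222) and (98,212). I'll zoom in to check.

```bash
python3 - <<'E'
from h import *
im=cv2.imread("pics/w1.png")
a=cv2.resize(im[140:240,320:460],None,fx=5.5,fy=5.5,interpolation=cv2.INTER_CUBIC)
b=cv2.resize(im[140:250,30:160],None,fx=5.5,fy=5.5,interpolation=cv2.INTER_CUBIC)
cv2.imwrite("pics/w1a.png",a);cv2.imwrite("pics/w1b.png",b[:600])
E
```

```text
(no output)
```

View pics/w1a.png

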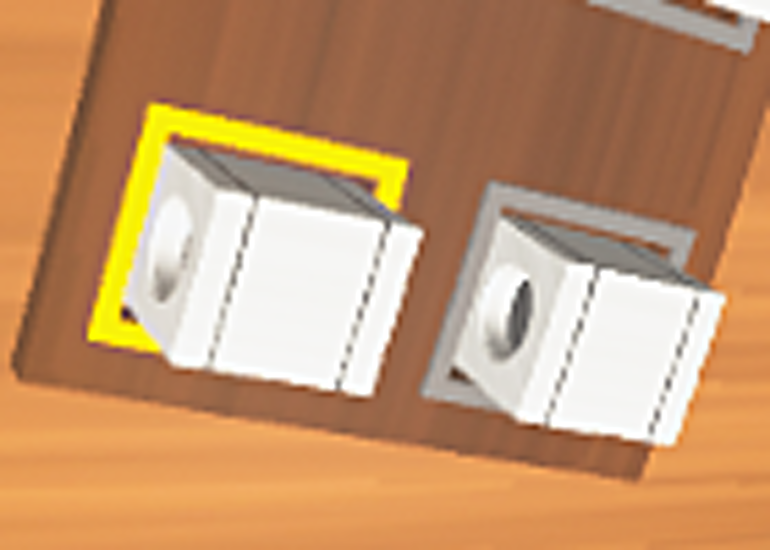

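View pics/w1b.png

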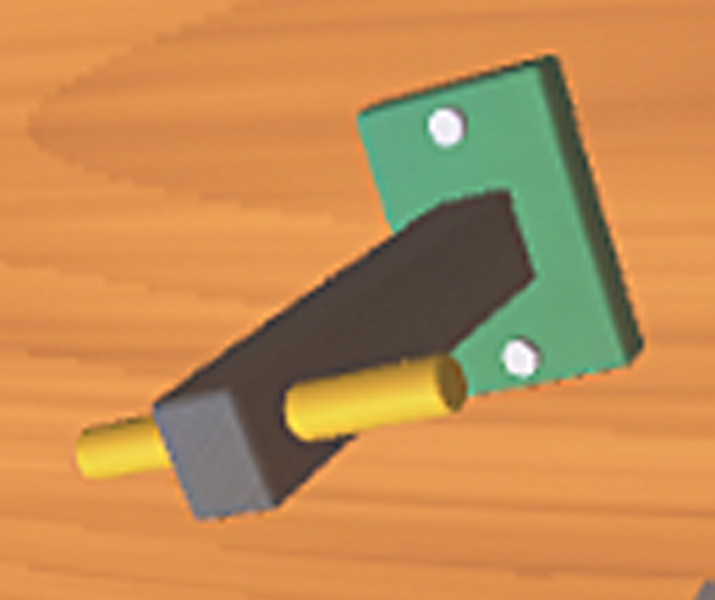

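The yellow cap's hole is in its face towards −y, at about (351,185), and the gripper can carry that face straight onto the pin pointing towards the tray. Now the geometry.

```bash
python3 - <<'E'
from h import *
s=dict(np.load("w1.npz"))
A=lambda x,y:(320+(x+.5)/5.5-.5,140+(y+.5)/5.5-.5)
B=lambda x,y:(30+(x+.5)/5.5-.5,140+(y+.5)/5.5-.5)
tip=onz('wrist',*B(450,382),.110,s);far=onz('wrist',*B(88,451),.110,s)
print('tip',tip,'far',far,np.linalg.norm(tip-far),(tip+far)/2,'yaw',np.degrees(np.arctan2(*(tip-far)[[1,0]])))
post=[onz('wrist',*B(*c),.125,s) for c in((155,405),(233,388),(275,505),(198,520))]
print('post',np.mean(post,0))
F=[onz('wrist',*A(*c),.012,s) for c in((148,103),(410,160),(88,342))]
print('frame',*F,'ctr',(F[1]+F[2])/2,[np.linalg.norm(F[1]-F[0]),np.linalg.norm(F[2]-F[0])],'yaw',np.degrees(np.arctan2(*(F[1]-F[0])[[1,0]])),np.degrees(np.arctan2(*(F[2]-F[0])[[1,0]])))
C=[onz('wrist',*A(*c),.039,s) for c in((228,188),(423,228),(374,397),(180,367))]
print('cap',*C,np.mean(C,0),[np.linalg.norm(C[i]-C[i-1]) for i in range(4)],'yaw',np.degrees(np.arctan2(*(C[1]-C[0])[[1,0]])),np.degrees(np.arctan2(*(C[2]-C[3])[[1,0]])))
# top/scene triangulations of gauge tip & cap
T=lambda x,y,o:(o[0]+(x+.5)/5-.5,o[1]+(y+.5)/5-.5)
print(tri(ray('top',*T(582,264,(170,140))),ray('scene',*T(270,117,(170,140)))))
print(tri(ray('top',*T(694,240,(170,140))),ray('scene',*T(152,93,(170,140)))))
# IK probing: final orientations with cap axis vertical
E
```

```text
tip [ 0.58810255 -0.14685573  0.11      ] far [ 0.60350974 -0.22921538  0.11      ] 0.08378838317307279 [ 0.59580614 -0.18803555  0.11      ] yaw 100.59596718230272
post [ 0.59553395 -0.1864383   0.125     ]
frame [0.56734535 0.07997166 0.012     ] [0.57841517 0.14193927 0.012     ] [0.61952059 0.07135104 0.012     ] ctr [0.59896788 0.10664515 0.012     ] [np.float64(0.06294859365573022), np.float64(0.05288261467737085)] yaw 79.87158959608459 -9.381897357457168
cap [0.577567   0.08906546 0.039     ] [0.5853401  0.13300698 0.039     ] [0.62189192 0.12757297 0.039     ] [0.61444788 0.08313697 0.039     ] [0.59981172 0.10819559 0.039     ] [np.float64(0.03735433940199188), np.float64(0.04462374304526652), np.float64(0.036953541753584285), np.float64(0.04505520897873666)] yaw 79.96835104249305 80.48995705374746
(array([ 0.58922369, -0.14565561,  0.11107418]), np.float64(0.0022488676489352704))
(array([ 0.6054291 , -0.22529072,  0.10888779]), np.float64(0.0021559163433544706))
```

```bash
cat >> h.py <<'E'
def down(xyaw):
    a=np.radians(xyaw);x=np.array([np.cos(a),np.sin(a),0]);z=np.array([0,0,-1.]);return R.from_matrix(np.stack([x,np.cross(z,x),z],1)).as_rotvec()
def horiz(zyaw,up):  # tool z horizontal at yaw, tool y = up*world z
    a=np.radians(zyaw);z=np.array([np.cos(a),np.sin(a),0]);y=np.array([0,0,float(up)]);return R.from_matrix(np.stack([np.cross(y,z),y,z],1)).as_rotvec()
E
python3 - <<'E'
from h import *
for nm,x0,up in(('A',-9.7,1),('B',170.3,-1)):
    print(nm,solve_ik([.5995,.1075,.15],down(x0)),solve_ik([.5882,-.1,.13],down(x0+20.3)))
    for rad in(.4,.5,.6):
      for ty in(-40,0,30):
       for off in(-60,-30,0,30,60,):
        a=np.radians(ty);q=solve_ik([rad*np.cos(a),rad*np.sin(a),.38],horiz(ty+off,up))
        if q is not None:print(rad,ty,off,q.round(2))
E
```

```text
A [ 1.17301788e-01  5.30493725e-01  1.45388107e+00 -8.88178420e-16
  1.15721785e+00  2.86598725e-01] [-2.29782137e-01  5.29067139e-01  1.50771508e+00 -4.44089210e-16
  1.10481044e+00 -4.14787038e-01]
0.4 -40 0 [-0.9  -0.56  2.5   2.62  0.42  2.05]
0.4 0 0 [-0.2  -0.56  2.5   2.62  0.42  2.05]
0.4 30 0 [ 0.32 -0.56  2.5   2.62  0.42  2.05]
0.5 -40 0 [-0.83 -0.22  2.3   2.88  0.53  1.8 ]
0.5 -40 30 [-1.15 -0.09  2.19  1.9   1.07  2.52]
0.5 0 0 [-0.13 -0.22  2.3   2.88  0.53  1.8 ]
0.5 0 30 [-0.45 -0.09  2.19  1.9   1.07  2.52]
0.5 30 0 [ 0.39 -0.22  2.3   2.88  0.53  1.8 ]
0.5 30 30 [ 0.07 -0.09  2.19  1.9   1.07  2.52]
0.6 -40 -30 [-0.52  0.14  1.97  4.17  0.85  0.74]
0.6 -40 0 [-0.79  0.04  2.07  2.96  0.55  1.73]
0.6 -40 30 [-1.05  0.14  1.97  1.97  0.98  2.49]
0.6 0 -30 [0.18 0.14 1.97 4.17 0.85 0.74]
0.6 0 0 [-0.1   0.04  2.07  2.96  0.55  1.73]
0.6 0 30 [-0.35  0.14  1.97  1.97  0.98  2.49]
0.6 30 -30 [0.7  0.14 1.97 4.17 0.85 0.74]
0.6 30 0 [0.43 0.04 2.07 2.96 0.55 1.73]
0.6 30 30 [0.18 0.14 1.97 1.97 0.98 2.49]
B None None
0.4 -40 0 [-0.9  -0.56  2.5   2.62  0.42 -1.09]
0.4 -4
[... 679 characters left out ...]
.22  2.3   2.88  0.53 -1.34]
0.5 30 30 [ 0.07 -0.09  2.19  1.9   1.07 -0.62]
0.5 30 60 [-0.01  0.16  1.94  1.56  1.58 -0.53]
0.6 -40 -30 [-0.52  0.14  1.97  4.17  0.85 -2.4 ]
0.6 -40 0 [-0.79  0.04  2.07  2.96  0.55 -1.41]
0.6 -40 30 [-1.05  0.14  1.97  1.97  0.98 -0.65]
0.6 -40 60 [-1.14  0.35  1.7   1.61  1.5  -0.47]
0.6 0 -30 [ 0.18  0.14  1.97  4.17  0.85 -2.4 ]
0.6 0 0 [-0.1   0.04  2.07  2.96  0.55 -1.41]
0.6 0 30 [-0.35  0.14  1.97  1.97  0.98 -0.65]
0.6 0 60 [-0.44  0.35  1.7   1.61  1.5  -0.47]
0.6 30 -30 [ 0.7   0.14  1.97  4.17  0.85 -2.4 ]
0.6 30 0 [ 0.43  0.04  2.07  2.96  0.55 -1.41]
0.6 30 30 [ 0.18  0.14  1.97  1.97  0.98 -0.65]
0.6 30 60 [ 0.08  0.35  1.7   1.61  1.5  -0.47]
```

```bash
python3 - <<'E'
from h import *
rv=down(-9.7)
set_gripper(0.7,60)
move_ptp([.5995,.1075,.12],rv)
print(servo_line([.5995,.1075,.040],vel=.08,guard=15), sense()['position'])
set_gripper(0.0,60)
s=sense();print(s['t'],s['finger_gap'],s['contact_force'])
servo_line([.5995,.1075,.20],vel=.12)
s=sense();print(s['t'],s['finger_gap'],s['contact_force'],s['position'])
im=capture("wrist");cv2.imwrite("pics/w2.png",im[:,:,::-1])
im=capture("scene");cv2.imwrite("pics/s2.png",im[:,:,::-1])
E
```

```text
False [0.59983586 0.10751656 0.04060457]
5.9 0.41119108427567613 [ 0.20202793 -0.3505588   6.46905616]
7.3833 0.41145510662970536 [-0.69622454  0.46940867 -1.19048598] [0.59925547 0.107473   0.1991862 ]
```

View pics/w2.png

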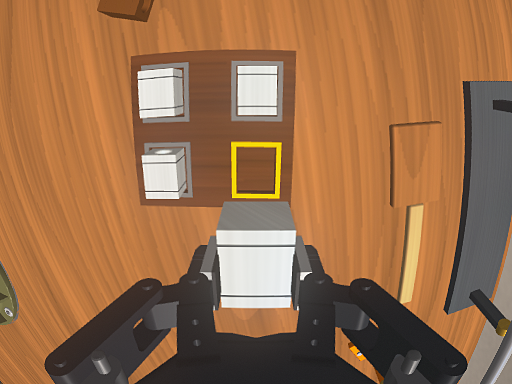

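View pics/s2.png

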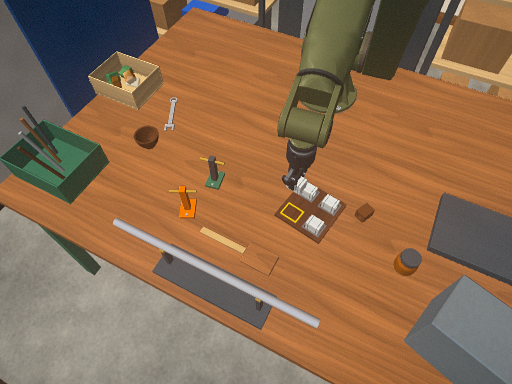

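The cap is held squarely at wrist (257,260) and the yellow pocket is empty. I'll check the cap's seat in the jaws, then move to the pin.

```bash
python3 - <<'E'
from h import *
s=sense();Rt=R.from_rotvec(s['tool_rot']).as_matrix()
for y in(-.023,.023):
    print(y,[np.round(proj('wrist',s['position']+Rt@np.array([x,y,.001]),s),1) for x in(-.018,.018)])
tip=np.array([.5884,-.1463,.110]);a=np.radians(100.6);u=np.array([np.cos(a),np.sin(a),0])
off=np.array([0,0,.019])
p=tip+u*.063+off
move_ptp(p+[0,0,.05],down(10.6)); servo_line(p,vel=.12)
s=sense();print(s['t'],s['position']-p,s['contact_force'])
for n in("top","scene","wrist"):
    im=capture(n);cv2.imwrite(f"pics/{n}3.png",im[:,:,::-1])
for n,b in(("top",(240,160,330,230)),("scene",(180,120,290,200))):
    im=cv2.imread(f"pics/{n}3.png");x0,y0,x1,y1=b
    cv2.imwrite(f"pics/{n}3c.png",cv2.resize(im[y0:y1,x0:x1],None,fx=7,fy=7,interpolation=cv2.INTER_CUBIC))
E
```

```text
-0.023 [array([216.2, 228.9]), array([296.3, 228.8])]
0.023 [array([221.8, 306.3]), array([290.6, 306.3])]
8.85 [0.00038691 0.00048648 0.00048945] [-0.02000874 -0.51144947 -1.56682121]
```

View pics/scene3c.png

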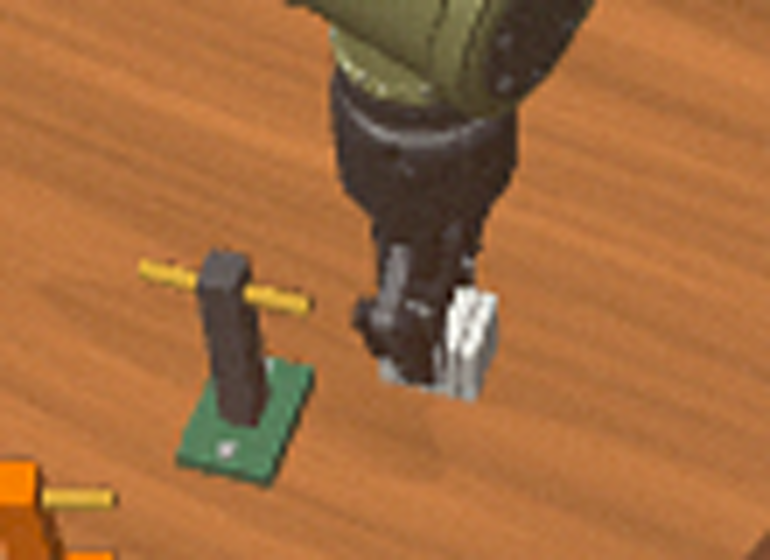

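View pics/wrist3.png

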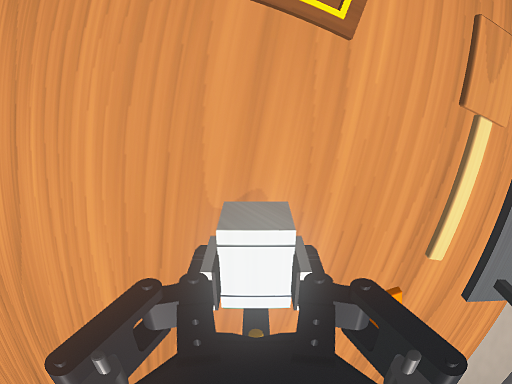

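The seat matches the prediction: top-face edges at rows about 230 and 307, columns 217–296. The pin tip shows at (256,333), in line with the cap's centre. Inserting with a guard.

```bash
python3 - <<'E'
from h import *
tip=np.array([.5884,-.1463,.110]);a=np.radians(100.6);u=np.array([np.cos(a),np.sin(a),0])
off=np.array([0,0,.019])
hit=servo_line(tip+u*.001+off,vel=.05,guard=6)
s=sense();print(hit,s['t'],'depth',.023-(s['position']-tip-off)@u,s['contact_force'],s['finger_gap'])
wait(.3);print(sense()['contact_force'])
for n in("top","scene","wrist"):
    im=capture(n);cv2.imwrite(f"pics/{n}4.png",im[:,:,::-1])
im=cv2.imread("pics/scene4.png");cv2.imwrite("pics/scene4c.png",cv2.resize(im[120:200,180:290],None,fx=7,fy=7,interpolation=cv2.INTER_CUBIC))
E
```

```text
False 10.3917 depth 0.021721017190964968 [-0.02459289  0.22260454 -1.77516446] 0.40945425486169207
[ 0.03714201 -0.45851558 -0.64101531]
```

View pics/scene4c.png

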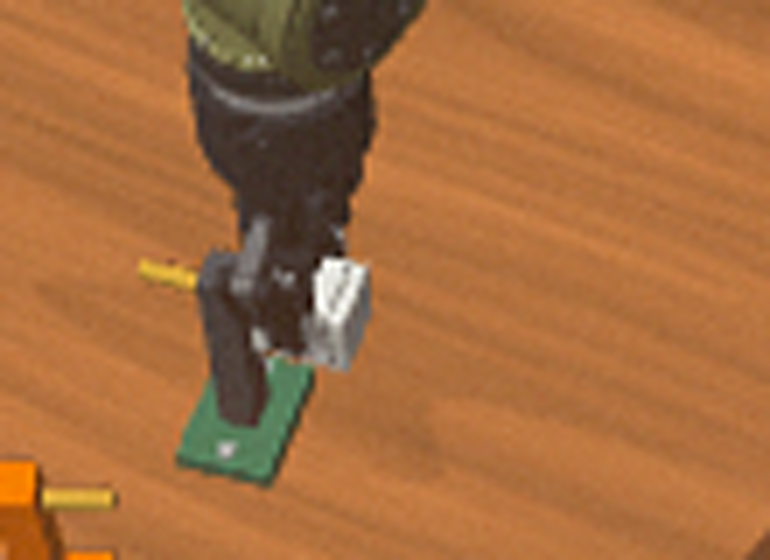

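View pics/wrist4.png

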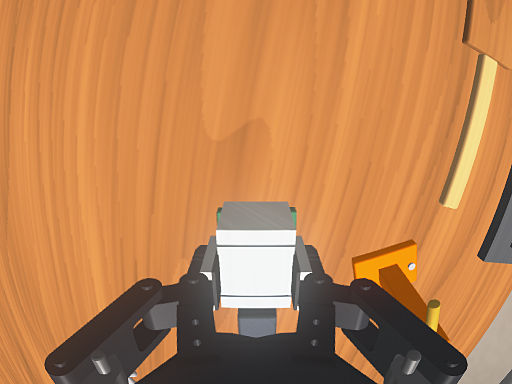

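The pin went about 21.7 mm into the 28 mm hole with under 2 N of contact force, so the end is confirmed. Now I'll withdraw, lift and turn the hole up.

```bash
python3 - <<'E'
from h import *
tip=np.array([.5884,-.1463,.110]);a=np.radians(100.6);u=np.array([np.cos(a),np.sin(a),0])
p=tip+u*.075+[0,0,.019]
print(servo_line(p,vel=.08))
servo_line(p+[0,0,.22],vel=.2)
q0=sense()['joints']
th=np.radians(5);pf=[.52*np.cos(th),.52*np.sin(th),.42];rf=horiz(5,1)
q1=solve_ik(pf,rf);print(q0.round(2),q1.round(2))
for k in(1/3,2/3):
    movej(q0+k*(q1-q0));s=sense();print(s['t'],s['position'],s['finger_gap'])
    if s['position'][2]<.2: print('low');break
else:
    movej(q1);wait(.3);s=sense();print(s['t'],s['position'],s['finger_gap'],s['contact_force'],R.from_rotvec(s['tool_rot']).as_matrix().round(4))
for n in("top","scene","wrist"):
    im=capture(n);cv2.imwrite(f"pics/{n}5.png",im[:,:,::-1])
E
```

```text
False
[-0.19  0.32  1.29  0.    1.54 -0.37] [-0.03 -0.23  2.21  2.84  0.42  1.85]
14.0667 [0.58148869 0.12155572 0.39964305] 0.4117685070612794
14.9667 [0.57395725 0.13642674 0.48591625] 0.40575750043882836
16.1667 [0.51825265 0.04530704 0.4201291 ] 0.4127205347034044 [ 0.17105168 -0.05298001 -0.07816392] [[-8.730e-02 -3.000e-04  9.962e-01]
 [ 9.962e-01  1.100e-03  8.730e-02]
 [-1.100e-03  1.000e+00  2.000e-04]]
```

View pics/scene5.png

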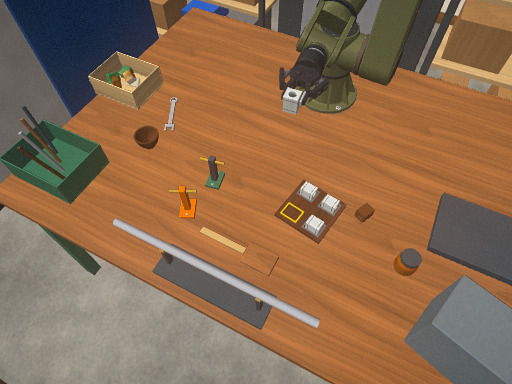

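View pics/wrist5.png

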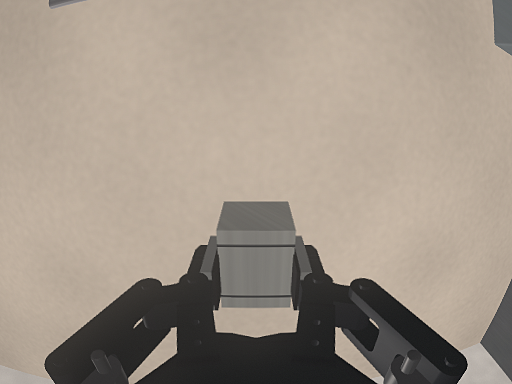

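View pics/top5.png

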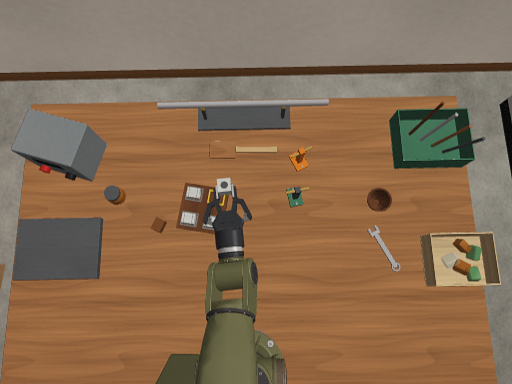

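In the top view the hole shows as a dark disc at (224,185), and in the scene view it faces up at (293,94). The cap hasn't shifted in the jaws and nothing else has moved, so I'm handing in.

```bash
python3 - <<'E'
from h import *
s=sense();print(s['t'],abs(s['dq']).max(),s['position'])
close_job()
E
```

```text
16.3167 0.002229752121023052 [0.5180965  0.04534552 0.42004568]
the job is handed in; nothing more can be done
```

I took the cap out of the yellow-framed pocket, found its hole on the gauge, and handed in with the arm holding it, hole straight up. It took 16.3 s of the 61 s allowed.

- **Finding the hole:** a wrist picture showed the hole in the end facing the gauge, so I tried only that end, on the green gauge's pin facing the tray. The pin went about 21.7 mm into the 28 mm hole with under 2 N of contact. I worked out that depth from the arm's position and the measured pin tip, since no camera could see inside the hole.
- **Final pose:** the tool was 42 cm above the bench and clear of the gauge. The tool axis along the hole was within about 0.1° of vertical, and the arm was still (joint speeds about 0.002 rad/s).
- **Last pictures:** the top view shows the hole facing up, and the wrist view shows the cap had not shifted in the jaws. The other caps, the gauge and the bystanders look unmoved.

No check failed. The only disagreement was about 1–2 mm in pin tip position between camera views, against roughly 5 mm of clearance around the pin.

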